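# Record photograph of a flask and its ball stopper

## Robot

A 7-joint arm with a two-finger parallel gripper is mounted at the origin on the work surface. World frame = base frame: x ahead of the robot, y to its left, z up, the work surface at z = 0. Lengths are in m, angles in rad, forces in N, time in s.
With the tool pointing down it reaches from about 0.425 to 0.925 m from the base axis. Payload 6.8 kg.
Tool frame: the origin (TCP) lies between the finger pads; the fingertips stand finger_overhang ahead of it and the grasp point (between the pads) lies 6 mm ahead of it (finger_overhang is the distance from the TCP to the fingertips, in m); z points along the fingers, y is the line along which they close (so a half turn about z gives the same grasp; the last joint's range is limited). The gripper opens to 85 mm and grips with 20 to 120 N. Pads are 22 mm wide; open, the fingers measure 114 mm over their backs; the gripper's body (76 mm by 85 mm) begins 54 mm behind the grasp point. The pads swing forward as they close: fully open they stand 13 mm farther back than shut.
Start: joints at [1.032, 0.477, 0.022, 1.555, -0.011, 1.109, -0.083], TCP at [0.282, -0.613, 0.256] pointing down, gripper open.
Joint ranges: [-2.96, 2.96], [-0.34, 2.1], [-1.41, 1.46], [0.24, 2.44], [-1.37, 4.51], [0.17, 1.92], [-2.96, 2.96]. Speed limits (rad/s): [2.39, 2.39, 3.14, 3.14, 3.14, 3.14, 3.14].

## Interface

Orientations are given as a unit quaternion [w, x, y, z].
In Python, from station import * gives the robot as it stands.
- The arm moves only by the tool drive_tool, never from a script. Its argument "increments" is a list of rows, each an object of numbers: "claw": the finger opening in m, from 0 to 0.0854; "dx", "dy", "dz": the shift along the tool's x, y, z in m; "wx", "wy", "wz": the turn, a rotation vector about the tool's x, y, z in degrees. A call has 1 to 20 rows; each row shifts and turns the commanded pose from where the row before left it, along the tool's axes as they then stand; what a row does not reach is not made up. A row lasts 1/8 s, in which the tool goes at most 62.5 mm and 10.7 degrees, less where a joint would pass 70% of its speed; a pose out of reach is approached as far as the arm can. A call with a gripper value outside its range is refused whole. The fingers move at their own pace and stop on an object; "newtons" is the grip in N (left out, the last holds). Time passes only in rows, so rows that do not move let the fingers close. It gives the time, the measured TCP pose, the force, the opening and the grip force at its end, in the units of the state.
- get_obs(): the state, without advancing time (a new reading comes with each control period).
- read_camera(name): name is "side" or "top"; returns (picture, depth): 384x512x3 uint8, red, green, blue; 384x512 float32, m along the optical axis (not along the pixel's ray), 0 where there is no reading.
- calibration(name): a dict with "intrinsics" (3x3 intrinsics, pixels), "k1" (the pictures are not rectified: a ray, as slopes to the right and down, at radius r is drawn at 1 + k1 r^2 times it, then the intrinsics apply), "R" (3x3) and "t" (3): a world point X has camera coordinates R X + t. Camera axes: x right, y down, z forward; pixel columns grow to the right and rows downward; lengths in m; the calibration is good to about 2 mm. A picture is of the moment at which its call begins. calibration takes no time and is no camera call.
- hand_in(): hands the job in; it is judged then, once.
The state is a dict: "t": time; "q": joint angles; "joint_vel": joint speeds; "joint_torque": joint torques, N m; "eef_pos": TCP position; "tool_rot": TCP orientation; "contact_force": force on the tool from outside, world axes, zero at the start; "torque": the same for the moment, N m; "gripper_width": opening from 0.0 (shut) to 1.0 (fully open); "grasp_force": force on a finger pad.
Only numpy, scipy, OpenCV 4.12 (cv2) and the standard library are available. Lean on these libraries where they do the work, as an engineer would, in place of code of your own. Each camera call takes 0.05 s, during which the arm holds its last target. There are 200 camera calls.

## Task

Gently lay the standing stoneware flask on its side in the padded cradle, foot up against the foot board and mouth towards the open end, and let go of it. Then pick up the specimen tray by its handle and, keeping the loose ball stopper in its pocket, bring it over for the record photograph: hold the tray level and still in the air so that the ball is straight in front of the flask's mouth, at the mouth's height and about 7 cm out from it, touching neither flask nor cradle. Finish while still holding the tray there, and leave the other things on the bench where they are.

Things in the scene. Friction and masses are not known exactly. Their poses are not given: they have to be found in the camera images.
- cradle: Padded plywood cradle, fixed: base board 210 x 130 x 12 mm, at its -x end an upright foot board 62 mm high, and from there a V trough of two grey padded boards at 45 degrees, 124 mm long, along x; the +x end is open. V's lowest line 18 mm above the bench, plywood sides to 54 mm. Origin: under the base, 90 mm before the padded foot board, on the centre line. x: foot board to open end, z up.
- cradle_seat (a point): Where the flask's middle comes when it lies in the V with its foot touching the foot board: on the centre line, 63 mm above the bench, 90 mm from the foot board. Axes as the cradle's (x along the trough to the open end, y across, z up). The trough ends 34 mm beyond this point; the neck hangs free past it.
- flask: Round stoneware flask, cream below, brown above; the only narrow-necked bottle shape on the open bench. 180 mm tall, 0.36 kg, starts upright. Body 64 mm diameter up to 98 mm, shoulder narrowing to 124 mm, straight neck 26 mm diameter from 124 to 170 mm above the foot, lip 36 mm diameter from 170 to 180 mm. Origin: centre of its foot; z from foot to mouth.
- flask_center (a point): Middle of the flask on its axis, 90 mm above the foot; axes as the flask's (z from foot to mouth).
- flask_mouth (a point): Centre of the flask's mouth, at the top of the lip, 180 mm above the foot; z points out of the mouth along the flask's axis.
- tray: Aluminium specimen tray, 90 (x) x 80 (y) x 14 mm high, 0.15 kg, flat on the bench; its grey foam insert has one round pocket in the middle, 28 mm wide, 4.5 mm deep. A wooden bar handle sticks out level on the -x side. Origin: centre of its underside; x points away from the handle, z up.
- tray_grip (a point): Middle of the tray's wooden handle, where it is pinched: bar along the tray's x, 12 mm wide (y), 18 mm high, 66 mm long, centre 31 mm above the tray's underside and 85 mm behind its centre. The bar's underside is 22 mm above the bench. Axes as the tray's.
- tray_pocket (a point): Where the ball's centre is when it lies mid-pocket: on the tray's centre, 19 mm above its underside. Axes as the tray's.
- ball_center (a point): Centre of the flask's ball stopper: brown stoneware ball, 30 mm diameter, 34 g, loose in the tray's pocket (rolls about 3 mm each way; climbs out if the tray is tilted far or jerked). Its axes turn as it rolls.
- pot: Bystander: small terracotta cooking pot, open top, 78 diameter, 78 high (sizes in mm). Origin: centre of its underside. Leave it where it is.
- bowl: Bystander: green-glazed footed bowl, 128 diameter, 62 high (sizes in mm). Origin: centre of its underside. Leave it where it is.
- adhesive: Bystander: small amber glass bottle of adhesive with a black cap, 40 diameter, 88 high (sizes in mm). Origin: centre of its underside. Leave it where it is.
- brush: Bystander: wooden brush, 190 long, lying flat (sizes in mm). Origin: centre of its underside. Leave it where it is.
- caliper: Bystander: steel slide caliper, 190 long, lying flat (sizes in mm). Origin: centre of its underside. Leave it where it is.
- sherd_a: Bystander: curved buff potsherd, about 80 x 70, 20 high, lying convex side up (sizes in mm). Origin: centre of its underside. Leave it where it is.
- sherd_b: Bystander: curved olive potsherd, about 70 x 60, 13 high (sizes in mm). Origin: centre of its underside. Leave it where it is.
- sherd_c: Bystander: curved brown potsherd, about 64 x 84, 17 high (sizes in mm). Origin: centre of its underside. Leave it where it is.

How it is judged:
By the outcome, as a careful person would: the job done as asked, in the order asked, and still so for the second after the job is handed in, while the arm keeps its last pose, push and grip.
It also fails if it takes over 72 s, if anything falls off the work surface, if the arm or the gripper's body presses on something with over 40 N, if the wrist force passes 120 N, or if a joint passes its speed limit or range.

## Working session

There is one attempt and no reset: what is moved stays moved. The work goes in short steps, Python scripts to look and compute and a tool call to move; the robot and the scene stay as the last step left them, time stands still between calls to the robot, and variables do not carry over. Pictures are saved under pics/ and viewed, at most 10 in all, crops included, and the job is handed in when it is done.

Besides the shell and the picture viewer there is one more tool, called as a command line: name --argument value ..., lists and objects as JSON in quotes. drive_tool: Moves the arm, as the interface text tells. Its arguments: {"type":"object","properties":{"increments":{"type":"array","items":{"type":"object","properties":{"claw":{"type":"number"},"dx":{"type":"number"},"dy":{"type":"number"},"dz":{"type":"number"},"wx":{"type":"number"},"wy":{"type":"number"},"wz":{"type":"number"}}}},"newtons":{"type":"number"}},"required":["increments"]}

```bash
ls; mkdir -p pics; cat > h.py <<'E'
import numpy as np, cv2
from station import *
from scipy.spatial.transform import Rotation as Rn
def R_of(q): return Rn.from_quat([q[1],q[2],q[3],q[0]]).as_matrix()
def cam(n):
    c=calibration(n); return np.array(c["intrinsics"]),float(c["k1"]),np.array(c["R"]),np.array(c["t"])
def slopes(n,uv):
    K,k1,R,t=cam(n)
    return cv2.undistortPoints(np.array(uv,float).reshape(-1,1,2),K,np.array([k1,0,0,0.])).reshape(-1,2)
def ray(n,uv):
    K,k1,R,t=cam(n); s=slopes(n,uv)
    return -R.T@t, np.c_[s,np.ones(len(s))]@R
def onplane(n,uv,z):
    o,d=ray(n,uv); return o+d*((z-o[2])/d[:,2])[:,None]
def cloud(n,dep):
    h,w=dep.shape; v,u=np.mgrid[:h,:w]
    o,d=ray(n,np.c_[u.ravel(),v.ravel()])
    return (o+d*dep.reshape(-1,1)).reshape(h,w,3)
def proj(n,X):
    K,k1,R,t=cam(n)
    return cv2.projectPoints(np.array(X,float).reshape(-1,1,3),cv2.Rodrigues(R)[0],t,K,np.array([k1,0,0,0.]))[0].reshape(-1,2)
E
cat > a.py <<'E'
from h import *
s=get_obs(); print({k:np.round(v,3) for k,v in s.items()})
try: print(finger_overhang)
except Exception as e: print(e)
for n in("side","top"):
    p,d=read_camera(n); np.savez(n,p=p,d=d)
    cv2.imwrite(f"pics/{n}0.png",cv2.resize(p[:,:,::-1],None,fx=1.5,fy=1.5))
    K,k1,R,t=cam(n); print(n,K[0,0],k1,-R.T@t,R[2],(d>0).mean())
E
python3 a.py
```

```text
pics
{'t': np.float64(0.0), 'q': array([ 1.032,  0.478,  0.022,  1.556, -0.012,  1.109, -0.083]), 'joint_vel': array([ 0.   ,  0.002,  0.002, -0.001, -0.001, -0.002, -0.   ]), 'joint_torque': array([-1.0000e-03, -5.9645e+01,  1.6070e+00, -2.8120e+01,  1.2000e-02,
        9.0000e-03, -0.0000e+00]), 'eef_pos': array([ 0.282, -0.613,  0.255]), 'tool_rot': array([-0.001,  0.977,  0.214, -0.   ]), 'contact_force': array([0.971, 0.016, 0.291]), 'torque': array([-0.021,  0.013,  0.052]), 'grasp_force': np.float64(0.0), 'gripper_width': np.float64(0.998)}
0.025
side 383.2789376511153 -0.12953722462806255 [0.36419986 0.60321271 0.9178897 ] [ 0.1650967  -0.63533048 -0.75438602] 0.9961344401041666
top 489.1038373738323 -0.006771770996556834 [ 0.27278851 -0.06044982  1.40493873] [ 0.20127538  0.00413347 -0.97952597] 0.9960072835286459
```

View pics/side0.png

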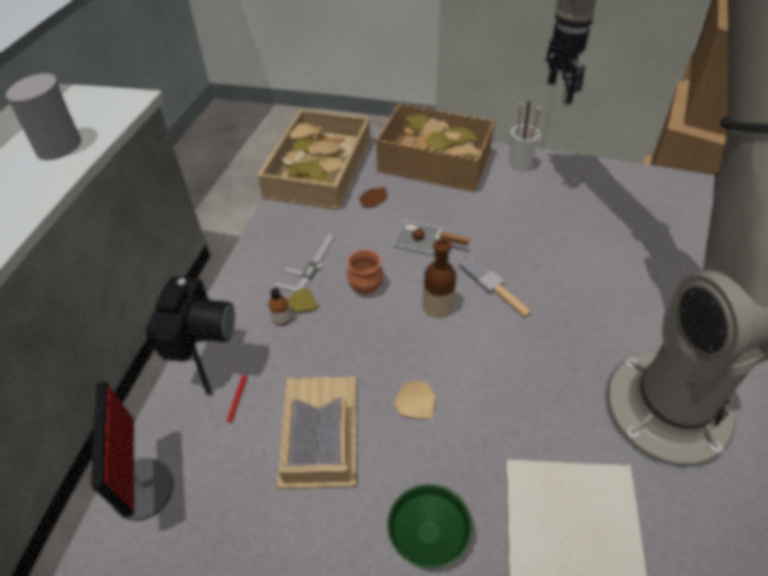

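View pics/top0.png

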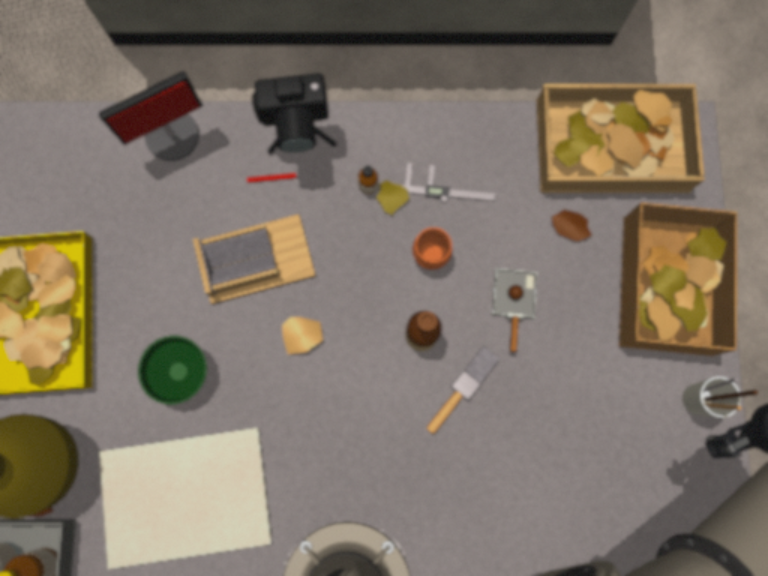

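The side view (1.5x) shows the flask at about (440,278), the tray at (435,238) with its handle to the right, and the cradle at (318,430). In the top view the flask is at (424,328), the tray at (515,293) with its handle pointing at the robot (515,335), and the cradle at (254,258) with its open end to the right.

```bash
cat > m.py <<'E'
from h import *
def box(P,cx,cy,r): return (abs(P[...,0]-cx)<r)&(abs(P[...,1]-cy)<r)
T=np.load("top.npz");S=np.load("side.npz")
PT=cloud("top",T["d"]);PS=cloud("side",S["d"])
pt=lambda x,y:(PT[int(y/1.5),int(x/1.5)]).round(3)
print("bench",pt(350,420),pt(600,400),"fl",pt(424,328),"tray",pt(505,305),"handle",pt(515,335),"ball",pt(515,293),"cr",pt(290,250),pt(204,270))
f=pt(424,328)
for n,P in(("top",PT),("side",PS)):
    m=box(P,f[0],f[1],.06)
    for a,b in((.02,.09),(.13,.165),(.172,.19)):
        q=P[m&(P[...,2]>a)&(P[...,2]<b)]
        if len(q): print(n,a,len(q),q.min(0).round(3),q.max(0).round(3),np.median(q,0).round(3))
    hs=P[m][:,2]; print(n,"zmax",np.percentile(hs,99.5).round(3))
# tray
hsv=cv2.cvtColor(T["p"],cv2.COLOR_RGB2HSV)
t=pt(505,305)
for lo,hi in((.008,.02),(.033,.05)):
    m=box(PT,t[0]-.02,t[1],.11)&(PT[...,2]>lo)&(PT[...,2]<hi)
    m&= ~box(PT,f[0],f[1],.07)
    nn,l,st,c=cv2.connectedComponentsWithStats(m.astype(np.uint8))
    for i in range(1,nn):
        if st[i,4]>25:
            q=PT[l==i]; print(lo,st[i],c[i].round(1),"rect",cv2.minAreaRect(q[:,:2].astype(np.float32)),np.median(q,0).round(4))
# cradle: base board + foot board
c=pt(254,258)
m=box(PT,c[0],c[1],.14)&(PT[...,2]>.006)
nn,l,st,cc=cv2.connectedComponentsWithStats(m.astype(np.uint8)); i=1+st[1:,4].argmax()
q=PT[l==i]; print("cradle",cv2.minAreaRect(q[:,:2].astype(np.float32)))
for a,b in((.055,.07),(.045,.057),(.007,.017)):
    z=q[(q[:,2]>a)&(q[:,2]<b)]; print(a,len(z),z.mean(0).round(4),cv2.minAreaRect(z[:,:2].astype(np.float32)))
E
python3 m.py
```

```text
bench [ 0.298 -0.004 -0.003] [ 0.338 -0.478  0.001] fl [ 0.449 -0.134  0.176] tray [ 0.518 -0.302  0.003] handle [ 0.455 -0.314  0.038] ball [ 0.536 -0.317  0.036] cr [0.626 0.116 0.013] [0.574 0.27  0.057]
top 0.02 69 [ 0.429 -0.166  0.024] [ 0.465 -0.107  0.09 ] [ 0.434 -0.128  0.062]
top 0.13 7 [ 0.448 -0.143  0.131] [ 0.461 -0.129  0.165] [ 0.449 -0.134  0.136]
top 0.172 124 [ 0.444 -0.155  0.172] [ 0.478 -0.122  0.184] [ 0.46  -0.139  0.176]
top zmax 0.181
side 0.02 307 [ 0.431 -0.144  0.02 ] [ 0.491 -0.106  0.09 ] [ 0.457 -0.113  0.057]
side 0.13 81 [ 0.448 -0.142  0.13 ] [ 0.472 -0.124  0.165] [ 0.459 -0.13   0.147]
side 0.172 96 [ 0.445 -0.156  0.172] [ 0.477 -0.121  0.183] [ 0.461 -0.138  0.179]
side zmax 0.181
0.008 [330 179  19  10  71] [338.5 182.8] rect ((0.5755069851875305, -0.3107535243034363), (0.054637107998132706, 0.02425653301179409), 86.43895721435547) [ 0.5765 -0.3084  0.0101]
0.008 [328 189  10  21  43] [330.8 202. ] rect ((0.5255613327026367, -0.28189539909362793), (0.06320571154356003, 0.022754130885004997), 16.756147384643555) [ 0.5146 -0.2817  0.0109]
0.008 
[... 373 characters left out ...]
6  26 101] [342.2 221.7] rect ((0.462250679731369, -0.3122889995574951), (0.012571662664413452, 0.0716405138373375), 84.12125396728516) [ 0.4577 -0.3112  0.0382]
cradle ((0.6100963950157166, 0.18345099687576294), (0.13494834303855896, 0.20920276641845703), 14.050061225891113)
0.055 221 [0.5883 0.2644 0.0591] ((0.6025835275650024, 0.21666473150253296), (0.11174307763576508, 0.13699373602867126), 16.219436645507812)
0.045 676 [0.6018 0.2153 0.0504] ((0.6031531691551208, 0.21619942784309387), (0.11090923845767975, 0.13820554316043854), 16.219436645507812)
0.007 1147 [0.6105 0.1406 0.011 ] ((0.6099292039871216, 0.18489131331443787), (0.13163377344608307, 0.20963820815086365), 15.631309509277344)
```

```bash
cat >> h.py <<'E'
def Rtool(h_az,tilt,flip=0):
    """tool z points tilt deg away from straight down toward azimuth h_az; tool x = -h side"""
    h=np.radians(h_az); H=np.array([np.cos(h),np.sin(h),0]); U=np.array([0,0,1.])
    a=np.radians(tilt); z=np.sin(a)*H-np.cos(a)*U; y=np.cross(U,H)
    if flip: y=-y
    return np.c_[np.cross(y,z),y,z]
def rel(p,R):
    s=get_obs(); R0=R_of(s["tool_rot"]); d=R0.T@(np.array(p)-s["eef_pos"])
    w=np.degrees(Rn.from_matrix(R0.T@R).as_rotvec())
    print("at",s["eef_pos"].round(4),"shift mm",(d*1e3).round(1),"turn",w.round(2)); return d,w
E
python3 - <<'E'
from h import *
for az in(-75,):
  R=Rtool(az,60); print(R.round(2)); rel([.43,.02,.32],Rtool(az,0)); rel([.43,.02,.32],R)
# cradle line fits on wood colour in both views
for n in("top","side"):
    Z=np.load(n+".npz"); P=cloud(n,Z["d"])
    m=(abs(P[...,0]-.61)<.15)&(abs(P[...,1]-.184)<.15)&(P[...,2]>.006)
    k,l,st,c=cv2.connectedComponentsWithStats(m.astype(np.uint8)); i=1+st[1:,4].argmax()
    q=P[l==i]; print(n,cv2.minAreaRect(q[:,:2].astype(np.float32)),q[:,2].max())
    g=q[(q[:,2]>.008)&(q[:,2]<.05)]
    # V valley line: symmetry plane from V surfaces; open end edge of V & foot
    for yaw in(-72,-74,-76,-78):
        a=np.radians(yaw); X=np.array([np.cos(a),np.sin(a)]);Y=np.array([-X[1],X[0]])
        u=(q[:,:2]-[.61,.184])@X; v=(q[:,:2]-[.61,.184])@Y
        w=(u>-.075)&(u<.02)&(q[:,2]>.02)&(q[:,2]<.046)
        # fit z = 0.018+|v-v0-k u|
        from scipy.optimize import least_squares
        r=least_squares(lambda p:abs(v[w]-p[0]-p[1]*u[w])+p[2]-q[w,2],[0,0,.018],loss="soft_l1",f_scale=.003)
        print(yaw,w.sum(),r.x.round(4),"yaw",yaw+np.degrees(np.arctan(r.x[1])), r.cost)
E
```

```text
[[-0.13  0.97  0.22]
 [ 0.48  0.26 -0.84]
 [-0.87 -0.   -0.5 ]]
at [ 0.2817 -0.6129  0.2554] shift mm [ 399.1 -513.2  -63.8] turn [-9.000e-02 -6.000e-02 -8.032e+01]
at [ 0.2817 -0.6129  0.2554] shift mm [ 399.1 -513.2  -63.8] turn [-41.86 -49.57 -72.32]
top ((0.6100963950157166, 0.18345099687576294), (0.13494834303855896, 0.20920276641845703), 14.050061225891113) 0.06637511016014996
-72 673 [ 0.0002 -0.0413  0.0151] yaw -74.36702046851953 0.009273158506763617
-74 669 [ 0.0002 -0.0053  0.0152] yaw -74.30167683643853 0.009040651894777662
-76 669 [0.0002 0.0301 0.0151] yaw -74.27384278867197 0.009058965183283635
-78 675 [0.0002 0.0636 0.0151] yaw -74.36032422279877 0.009063943336378895
side ((0.6107444763183594, 0.18458586931228638), (0.13088904321193695, 0.21103370189666748), 15.699868202209473) 0.0657943788171752
-72 729 [ 0.001  -0.046   0.0177] yaw -74.63487788660778 0.003570086994291217
-74 727 [ 0.001  -0.0114  0.0177] yaw -74.65328728972848 0.003535415270451257
-76 726 [0.001  0.0238 0.0177] yaw -74.63946513081557 0.0033920940035558544
-78 728 [0.001  0.0584 0.0177] yaw -74.65835467590423 0.0033594959449489204
```

drive_tool --increments '[{"dz":-0.04,"claw":0.085},{"dz":-0.04,"claw":0.085}]'

```text
schema error: expected keys claw, dx, dy, dz, wx, wy, wz
```

drive_tool --increments '[{"claw":0.085,"dx":0,"dy":0,"dz":-0.04,"wx":0,"wy":0,"wz":0},{"claw":0.085,"dx":0,"dy":0,"dz":-0.04,"wx":0,"wy":0,"wz":0},{"claw":0.085,"dx":0.03,"dy":-0.04,"dz":0,"wx":0,"wy":0,"wz":0},{"claw":0.085,"dx":0.03,"dy":-0.04,"dz":0,"wx":0,"wy":0,"wz":0},{"claw":0.085,"dx":0.03,"dy":-0.04,"dz":0,"wx":0,"wy":0,"wz":0},{"claw":0.085,"dx":0.03,"dy":-0.04,"dz":0,"wx":0,"wy":0,"wz":0},{"claw":0.085,"dx":0.03,"dy":-0.04,"dz":0,"wx":0,"wy":0,"wz":0},{"claw":0.085,"dx":0.03,"dy":-0.04,"dz":0,"wx":0,"wy":0,"wz":0},{"claw":0.085,"dx":0.03,"dy":-0.04,"dz":0,"wx":0,"wy":0,"wz":0},{"claw":0.085,"dx":0.03,"dy":-0.04,"dz":0,"wx":0,"wy":0,"wz":0},{"claw":0.085,"dx":0.03,"dy":-0.04,"dz":0,"wx":0,"wy":0,"wz":0},{"claw":0.085,"dx":0.03,"dy":-0.04,"dz":0,"wx":0,"wy":0,"wz":0},{"claw":0.085,"dx":0.03,"dy":-0.04,"dz":0,"wx":0,"wy":0,"wz":0},{"claw":0.085,"dx":0.03,"dy":-0.04,"dz":0,"wx":0,"wy":0,"wz":0},{"claw":0.085,"dx":0.03,"dy":-0.04,"dz":0,"wx":0,"wy":0,"wz":0}]'

```text
t: 1.98
eef_pos: [0.419, 0.0235, 0.3362]
tool_rot: [0.0, 0.977, 0.214, -0.0]
contact_force: [0.5, 0.1, 0.1]
gripper_width: 0.996
grasp_force: 0.0
```

drive_tool --increments '[{"claw":0.085,"dx":0,"dy":0,"dz":0,"wx":0,"wy":0,"wz":-10},{"claw":0.085,"dx":0,"dy":0,"dz":0,"wx":0,"wy":0,"wz":-10},{"claw":0.085,"dx":0,"dy":0,"dz":0,"wx":0,"wy":0,"wz":-10},{"claw":0.085,"dx":0,"dy":0,"dz":0,"wx":0,"wy":0,"wz":-10},{"claw":0.085,"dx":0,"dy":0,"dz":0,"wx":0,"wy":0,"wz":-10},{"claw":0.085,"dx":0,"dy":0,"dz":0,"wx":0,"wy":0,"wz":-10},{"claw":0.085,"dx":0,"dy":0,"dz":0,"wx":0,"wy":0,"wz":-10},{"claw":0.085,"dx":0,"dy":0,"dz":0,"wx":0,"wy":0,"wz":-10},{"claw":0.085,"dx":0,"dy":0,"dz":0,"wx":0,"wy":-10,"wz":0},{"claw":0.085,"dx":0,"dy":0,"dz":0,"wx":0,"wy":-10,"wz":0},{"claw":0.085,"dx":0,"dy":0,"dz":0,"wx":0,"wy":-10,"wz":0},{"claw":0.085,"dx":0,"dy":0,"dz":0,"wx":0,"wy":-10,"wz":0},{"claw":0.085,"dx":0,"dy":0,"dz":0,"wx":0,"wy":0,"wz":0}]'

```text
t: 3.6
eef_pos: [0.4184, 0.0239, 0.3347]
tool_rot: [0.27, 0.572, 0.746, -0.209]
contact_force: [0.3, -0.2, -0.8]
gripper_width: 0.993
grasp_force: 0.0
```

```bash
cat > n.py <<'E'
from h import *
s=get_obs(); print(s["t"],"q",s["q"].round(3),R_of(s["tool_rot"]).round(2))
R=Rtool(-74.5,60); g=np.array([.461,-.1385,.147])
for b in(.1,0): rel(g-R[:,2]*(.006+b),R)
E
python3 n.py
```

```text
3.6 q [ 0.071  0.112 -0.773  2.067  0.704  1.408 -0.717] [[-0.2   0.97  0.16]
 [ 0.74  0.26 -0.62]
 [-0.64 -0.   -0.77]]
at [0.4184 0.0239 0.3347] shift mm [ 28.2  -1.2 152.1] turn [ -0.52 -20.06  -0.14]
at [0.4184 0.0239 0.3347] shift mm [-6.100e+00 -2.000e-01  2.461e+02] turn [ -0.52 -20.06  -0.14]
```

drive_tool --increments '[{"claw":0.085,"dx":0.007,"dy":0,"dz":0.038,"wx":0,"wy":0,"wz":0},{"claw":0.085,"dx":0.007,"dy":0,"dz":0.038,"wx":0,"wy":0,"wz":0},{"claw":0.085,"dx":0.007,"dy":0,"dz":0.038,"wx":0,"wy":0,"wz":0},{"claw":0.085,"dx":0.007,"dy":-0.001,"dz":0.038,"wx":0,"wy":0,"wz":0},{"claw":0.085,"dx":0,"dy":0,"dz":0,"wx":-0.5,"wy":-7,"wz":0},{"claw":0.085,"dx":0,"dy":0,"dz":0,"wx":0,"wy":-7,"wz":0},{"claw":0.085,"dx":0,"dy":0,"dz":0,"wx":0,"wy":-6,"wz":0},{"claw":0.085,"dx":0,"dy":0,"dz":0,"wx":0,"wy":0,"wz":0},{"claw":0.085,"dx":0,"dy":0,"dz":0,"wx":0,"wy":0,"wz":0}]'

```text
t: 4.72
eef_pos: [0.4375, -0.0528, 0.2021]
tool_rot: [0.397, 0.529, 0.686, -0.302]
contact_force: [0.8, -0.3, 0.9]
gripper_width: 0.995
grasp_force: 0.0
```

```bash
python3 n.py; python3 - <<'E'
from h import *
p,d=read_camera("side"); c=p[80:280,220:420]
cv2.imwrite("pics/s1.png",cv2.resize(c[:,:,::-1],None,fx=3,fy=3,interpolation=cv2.INTER_CUBIC))
E
```

```text
4.725 q [-0.113  0.484 -0.624  2.263  1.12   1.492 -1.251] [[-0.12  0.97  0.23]
 [ 0.49  0.26 -0.84]
 [-0.86  0.01 -0.5 ]]
at [ 0.4375 -0.0528  0.2021] shift mm [ 3.3 -0.2 -1.5] turn [-0.36 -0.13 -0.6 ]
at [ 0.4375 -0.0528  0.2021] shift mm [ 3.1  0.4 98.5] turn [-0.36 -0.13 -0.6 ]
```

View pics/s1.png

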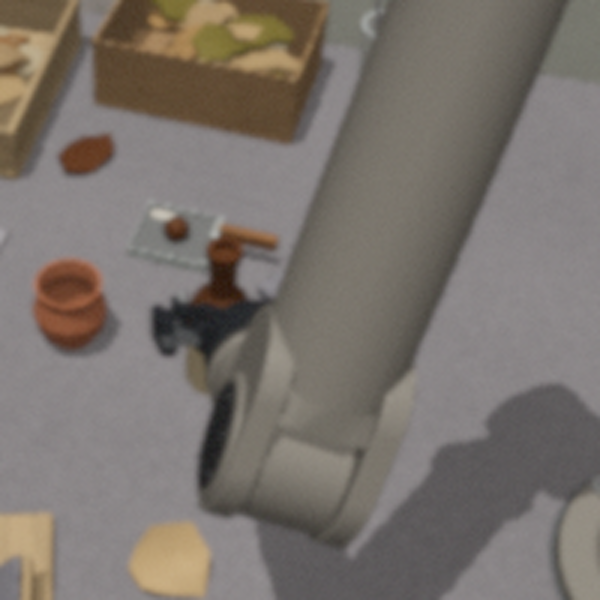

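The neck stands ahead of the open fingers, at crop pixel (222,260), and the path is clear. I'll advance and close.

drive_tool --increments '[{"claw":0.085,"dx":0.003,"dy":0,"dz":0.018,"wx":0,"wy":0,"wz":0},{"claw":0.085,"dx":0,"dy":0,"dz":0.02,"wx":0,"wy":0,"wz":0},{"claw":0.085,"dx":0,"dy":0,"dz":0.02,"wx":0,"wy":0,"wz":0},{"claw":0.085,"dx":0,"dy":0,"dz":0.02,"wx":0,"wy":0,"wz":0},{"claw":0.085,"dx":0,"dy":0,"dz":0.02,"wx":0,"wy":0,"wz":0},{"claw":0.085,"dx":0,"dy":0,"dz":0,"wx":0,"wy":0,"wz":0},{"claw":0.085,"dx":0,"dy":0,"dz":0,"wx":0,"wy":0,"wz":0}]'

```text
t: 5.65
eef_pos: [0.4593, -0.1325, 0.1504]
tool_rot: [0.398, 0.529, 0.686, -0.302]
contact_force: [0.9, 1.0, 0.2]
gripper_width: 0.997
grasp_force: 0.0
```

```bash
python3 n.py
```

```text
5.65 q [-0.005  0.577 -0.523  2.304  1.33   1.385 -1.307] [[-0.12  0.97  0.23]
 [ 0.48  0.26 -0.84]
 [-0.87  0.01 -0.5 ]]
at [ 0.4593 -0.1325  0.1504] shift mm [ -0.1  -0.4 -98.9] turn [-0.25 -0.02 -0.58]
at [ 0.4593 -0.1325  0.1504] shift mm [-0.2  0.1  1.1] turn [-0.25 -0.02 -0.58]
```

drive_tool --increments '[{"claw":0.05,"dx":0,"dy":0,"dz":0,"wx":0,"wy":0,"wz":0},{"claw":0.04,"dx":0,"dy":0,"dz":0,"wx":0,"wy":0,"wz":0},{"claw":0.03,"dx":0,"dy":0,"dz":0,"wx":0,"wy":0,"wz":0},{"claw":0.025,"dx":0,"dy":0,"dz":0,"wx":0,"wy":0,"wz":0},{"claw":0.02,"dx":0,"dy":0,"dz":0,"wx":0,"wy":0,"wz":0},{"claw":0.01,"dx":0,"dy":0,"dz":0,"wx":0,"wy":0,"wz":0},{"claw":0.01,"dx":0,"dy":0,"dz":0,"wx":0,"wy":0,"wz":0},{"claw":0.01,"dx":0,"dy":0,"dz":0,"wx":0,"wy":0,"wz":0},{"claw":0.01,"dx":0,"dy":0,"dz":0,"wx":0,"wy":0,"wz":0}]' --newtons 70

```text
t: 6.78
eef_pos: [0.4596, -0.1324, 0.1505]
tool_rot: [0.399, 0.528, 0.686, -0.302]
contact_force: [-0.2, 2.2, 5.1]
gripper_width: 0.289
grasp_force: 68.4
```

drive_tool --increments '[{"claw":0.01,"dx":-0.009,"dy":0,"dz":-0.005,"wx":0,"wy":0,"wz":0},{"claw":0.01,"dx":-0.026,"dy":0,"dz":-0.015,"wx":0,"wy":0,"wz":0},{"claw":0.01,"dx":-0.026,"dy":0,"dz":-0.015,"wx":0,"wy":0,"wz":0},{"claw":0.01,"dx":-0.026,"dy":0,"dz":-0.015,"wx":0,"wy":0,"wz":0},{"claw":0.01,"dx":-0.026,"dy":0,"dz":-0.015,"wx":0,"wy":0,"wz":0},{"claw":0.01,"dx":-0.026,"dy":0,"dz":-0.015,"wx":0,"wy":0,"wz":0},{"claw":0.01,"dx":-0.009,"dy":0,"dz":-0.005,"wx":0,"wy":0,"wz":0}]' --newtons 90

```text
t: 7.65
eef_pos: [0.4583, -0.1331, 0.3221]
tool_rot: [0.399, 0.529, 0.686, -0.301]
contact_force: [-0.3, -0.3, -2.3]
gripper_width: 0.281
grasp_force: 88.5
```

drive_tool --increments '[{"claw":0.01,"dx":0,"dy":0,"dz":0,"wx":0,"wy":2,"wz":0},{"claw":0.01,"dx":0,"dy":0,"dz":0,"wx":0,"wy":4,"wz":0},{"claw":0.01,"dx":0,"dy":0,"dz":0,"wx":0,"wy":6,"wz":0},{"claw":0.01,"dx":0,"dy":0,"dz":0,"wx":0,"wy":6,"wz":0},{"claw":0.01,"dx":0,"dy":0,"dz":0,"wx":0,"wy":6,"wz":0},{"claw":0.01,"dx":0,"dy":0,"dz":0,"wx":0,"wy":6,"wz":0},{"claw":0.01,"dx":0,"dy":0,"dz":0,"wx":0,"wy":6,"wz":0},{"claw":0.01,"dx":0,"dy":0,"dz":0,"wx":0,"wy":6,"wz":0},{"claw":0.01,"dx":0,"dy":0,"dz":0,"wx":0,"wy":6,"wz":0},{"claw":0.01,"dx":0,"dy":0,"dz":0,"wx":0,"wy":6,"wz":0},{"claw":0.01,"dx":0,"dy":0,"dz":0,"wx":0,"wy":6,"wz":0},{"claw":0.01,"dx":0,"dy":0,"dz":0,"wx":0,"wy":6,"wz":0},{"claw":0.01,"dx":0,"dy":0,"dz":0,"wx":0,"wy":6,"wz":0},{"claw":0.01,"dx":0,"dy":0,"dz":0,"wx":0,"wy":6,"wz":0},{"claw":0.01,"dx":0,"dy":0,"dz":0,"wx":0,"wy":6,"wz":0},{"claw":0.01,"dx":0,"dy":0,"dz":0,"wx":0,"wy":4,"wz":0},{"claw":0.01,"dx":0,"dy":0,"dz":0,"wx":0,"wy":2,"wz":0},{"claw":0.01,"dx":0,"dy":0,"dz":0,"wx":0,"wy":0,"wz":0}]'

```text
t: 9.9
eef_pos: [0.4582, -0.1336, 0.3199]
tool_rot: [-0.204, 0.588, 0.767, 0.16]
contact_force: [-0.3, -0.1, -3.3]
gripper_width: 0.278
grasp_force: 88.8
```

```bash
cat > n2.py <<'E'
from h import *
import sys
s=get_obs(); print(s["t"],"q",s["q"].round(3),"F",s["contact_force"].round(1),s["grasp_force"].round(0),s["gripper_width"].round(3))
az=-74.5;R=Rtool(az,-30); m=np.array([np.cos(np.radians(az)),np.sin(np.radians(az)),0])
R0=R_of(s["tool_rot"]); gp=s["eef_pos"]+.006*R0[:,2]
g=np.array([.6105,.184,.063])+m*(.0575+float(sys.argv[1]))+[0,0,float(sys.argv[2])]
print("grip pt rel seat (m,y,z) mm",(np.c_[m,np.cross([0,0,1],m),[0,0,1]].T@(gp-[.6105,.184,.063])*1e3).round(1),"up in tool",(R0.T@[0,0,1]).round(3),"m in tool",(R0.T@m).round(3))
rel(g-R[:,2]*.006,R)
E
python3 n2.py .01 .08; python3 - <<'E'
from h import *
p,d=read_camera("side"); c=p[60:330,150:450]
cv2.imwrite("pics/s2.png",cv2.resize(c[:,:,::-1],None,fx=2,fy=2,interpolation=cv2.INTER_CUBIC))
E
```

```text
Traceback (most recent call last):
  File "n2.py", line 3, in <module>
    s=get_obs(); print(s["t"],"q",s["q"].round(3),"F",s["contact_force"].round(1),s["grasp_force"].round(0),s["gripper_width"].round(3))
                                                                                  ^^^^^^^^^^^^^^^^^^^^^^
AttributeError: 'float' object has no attribute 'round'
```

View pics/s2.png

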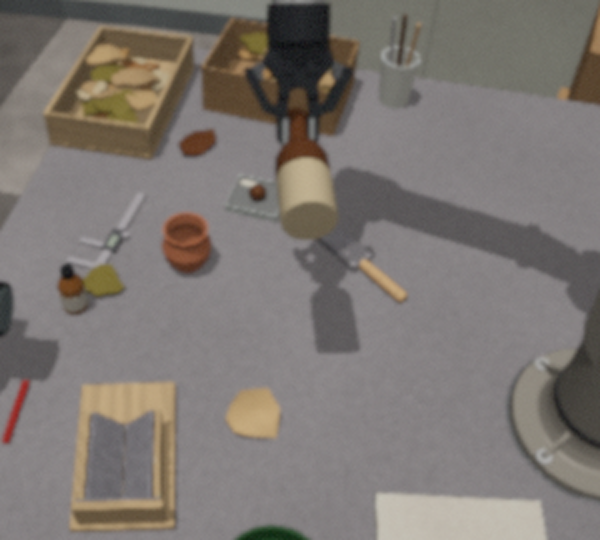

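The flask is held lying, foot towards the camera at crop pixel (308,210). The cradle is clear at (125,455). Next I'll measure any droop.

```bash
sed -i 's/s\["grasp_force"\].round(0),s\["gripper_width"\].round(3)/s["grasp_force"],s["gripper_width"]/' n2.py; python3 n2.py .01 .08
cat > fit.py <<'E'
from h import *
from scipy.optimize import least_squares
import sys
def fit(c0,ax0,views=("side","top"),pre=None):
    """cylinder r=32 on body points near expected centre; returns point on axis (grip station), axis"""
    Q=[]
    for n in views:
        p,d=read_camera(n); P=cloud(n,d); q=P[d>0]
        v=q-c0; a=v@ax0; r=np.linalg.norm(v-a[:,None]*ax0,axis=1)
        k=(a>-.135)&(a<-.055)&(r<.05)
        if pre: k&=q[:,2]>pre
        print(n,k.sum()); Q.append(q[k])
        kk=(r<.05)&(abs(a)<.3); aa=a[(r<.03)&(a<-.1)&(a>-.2)]; print(" foot end a:",np.percentile(aa,[1,5]).round(4) if len(aa) else None)
        kk=(r<.024)&(a>.02)&(a<.06); print(" mouth a:",np.percentile(a[kk],[90,97,99.5]).round(4) if kk.any() else None)
    Q=np.vstack(Q)
    e1=np.cross(ax0,[0,0,1.]); e1/=np.linalg.norm(e1); e2=np.cross(e1,ax0)
    def res(p):
        ax=ax0+p[2]*e1+p[3]*e2; ax=ax/np.linalg.norm(ax)
        v=Q-(c0-.095*ax0+p[0]*e1+p[1]*e2); return np.linalg.norm(v-(v@ax)[:,None]*ax,axis=1)-.032
    r=least_squares(res,[0,0,0,0],loss="soft_l1",f_scale=.002).x
    ax=ax0+r[2]*e1+r[3]*e2; ax/=np.linalg.norm(ax)
    print("offset body centre: side %.1f up %.1f mm"%(r[0]*1e3,r[1]*1e3),"axis",ax.round(3),"az",np.degrees(np.arctan2(ax[1],ax[0])).round(2),"elev",np.degrees(np.arcsin(ax[2])).round(2))
if __name__=="__main__":
    s=get_obs(); R0=R_of(s["tool_rot"]); gp=s["eef_pos"]+.006*R0[:,2]
    th=np.radians(30); ax=-R0[:,0]*-np.cos(th)-R0[:,2]*np.sin(th)
    m=np.array([np.cos(np.radians(-74.5)),np.sin(np.radians(-74.5)),0]); print("ax",ax.round(3))
    fit(gp,m)
E
python3 fit.py
```

```text
9.95 q [ 0.687  0.305 -0.35   1.767 -0.331  1.401  0.708] F [ 0.5 -0.3 -1.8] 88.74533772468567 0.2871967446331516
grip pt rel seat (m,y,z) mm [ 261.9 -231.3  252.2] up in tool [ 0.5    0.006 -0.866] m in tool [-0.866  0.008 -0.5  ]
at [ 0.4583 -0.1331  0.3204] shift mm [ 83.3 228.8 248.4] turn [ 0.52  0.02 -0.25]
ax [-0.134  0.482  0.866]
side 671
 foot end a: [-0.1483 -0.1475]
 mouth a: [0.0318 0.0333 0.034 ]
top 1021
 foot end a: [-0.1476 -0.1459]
 mouth a: [0.0229 0.023  0.023 ]
offset body centre: side -0.3 up -4.6 mm axis [ 0.26  -0.966  0.011] az -74.93 elev 0.61
```

drive_tool --increments '[{"claw":0.01,"dx":0.004,"dy":0.01,"dz":0.01,"wx":0,"wy":0,"wz":0},{"claw":0.01,"dx":0.007,"dy":0.02,"dz":0.02,"wx":0,"wy":0,"wz":0},{"claw":0.01,"dx":0.007,"dy":0.02,"dz":0.022,"wx":0,"wy":0,"wz":0},{"claw":0.01,"dx":0.007,"dy":0.02,"dz":0.022,"wx":0,"wy":0,"wz":0},{"claw":0.01,"dx":0.007,"dy":0.02,"dz":0.022,"wx":0,"wy":0,"wz":0},{"claw":0.01,"dx":0.007,"dy":0.02,"dz":0.022,"wx":0,"wy":0,"wz":0},{"claw":0.01,"dx":0.007,"dy":0.02,"dz":0.022,"wx":0,"wy":0,"wz":0},{"claw":0.01,"dx":0.007,"dy":0.02,"dz":0.022,"wx":0,"wy":0,"wz":0},{"claw":0.01,"dx":0.007,"dy":0.02,"dz":0.022,"wx":0,"wy":0,"wz":0},{"claw":0.01,"dx":0.007,"dy":0.02,"dz":0.022,"wx":0,"wy":0,"wz":0},{"claw":0.01,"dx":0.007,"dy":0.02,"dz":0.022,"wx":0,"wy":0,"wz":0},{"claw":0.01,"dx":0.006,"dy":0.019,"dz":0.02,"wx":0.5,"wy":0,"wz":0},{"claw":0.01,"dx":0,"dy":0,"dz":0,"wx":0,"wy":0,"wz":0},{"claw":0.01,"dx":0,"dy":0,"dz":0,"wx":0,"wy":0,"wz":0}]'

```text
t: 11.8
eef_pos: [0.6302, 0.1136, 0.1475]
tool_rot: [-0.206, 0.586, 0.768, 0.156]
contact_force: [-0.3, -0.8, -3.2]
gripper_width: 0.283
grasp_force: 88.6
```

```bash
python3 n2.py .006 .015; python3 fit.py
```

```text
11.8 q [ 0.247  0.665 -0.422  1.655 -0.315  0.981  0.354] F [-0.3 -0.8 -3.2] 88.59537363052368 0.2825325627655634
grip pt rel seat (m,y,z) mm [70.2  0.2 79.3] up in tool [ 0.5   -0.002 -0.866] m in tool [-0.866  0.003 -0.5  ]
at [0.6302 0.1136 0.1475] shift mm [-26.4  -0.1  59. ] turn [ 0.01  0.01 -0.21]
ax [-0.131  0.483  0.866]
side 861
 foot end a: [-0.1477 -0.1471]
 mouth a: [0.0307 0.0324 0.0331]
top 732
 foot end a: [-0.1465 -0.1448]
 mouth a: [0.0306 0.0308 0.0309]
offset body centre: side 0.5 up -4.6 mm axis [ 0.265 -0.964  0.005] az -74.63 elev 0.26
```

drive_tool --increments '[{"claw":0.01,"dx":-0.0035,"dy":0,"dz":0.0075,"wx":0,"wy":0,"wz":0},{"claw":0.01,"dx":-0.0035,"dy":0,"dz":0.0075,"wx":0,"wy":0,"wz":0},{"claw":0.01,"dx":-0.0035,"dy":0,"dz":0.0075,"wx":0,"wy":0,"wz":0},{"claw":0.01,"dx":-0.0035,"dy":0,"dz":0.0075,"wx":0,"wy":0,"wz":0},{"claw":0.01,"dx":-0.0035,"dy":0,"dz":0.0075,"wx":0,"wy":0,"wz":0},{"claw":0.01,"dx":-0.0035,"dy":0,"dz":0.0075,"wx":0,"wy":0,"wz":0},{"claw":0.01,"dx":-0.0035,"dy":0,"dz":0.0075,"wx":0,"wy":0,"wz":0},{"claw":0.01,"dx":-0.0035,"dy":0,"dz":0.0075,"wx":0,"wy":0,"wz":0},{"claw":0.01,"dx":0,"dy":0,"dz":0,"wx":0,"wy":0,"wz":0},{"claw":0.01,"dx":0,"dy":0,"dz":0,"wx":0,"wy":0,"wz":0}]'

```text
t: 13.15
eef_pos: [0.6292, 0.1188, 0.0818]
tool_rot: [-0.206, 0.586, 0.768, 0.157]
contact_force: [-0.1, -0.2, -3.4]
gripper_width: 0.278
grasp_force: 88.7
```

```bash
python3 n2.py .0 .003; python3 - <<'E'
from h import *
p,d=read_camera("side"); c=p[180:350,130:330]
cv2.imwrite("pics/s3.png",cv2.resize(c[:,:,::-1],None,fx=3.5,fy=3.5,interpolation=cv2.INTER_CUBIC))
E
```

```text
13.15 q [ 0.237  0.75  -0.418  1.682 -0.307  0.875  0.387] F [-0.1 -0.2 -3.4] 88.70401382446289 0.2780544309583793
grip pt rel seat (m,y,z) mm [64.8  0.6 13.6] up in tool [ 0.5   -0.001 -0.866] m in tool [-0.866  0.004 -0.5  ]
at [0.6292 0.1188 0.0818] shift mm [ 1.  -0.6 12.9] turn [ 0.07  0.   -0.22]
```

View pics/s3.png

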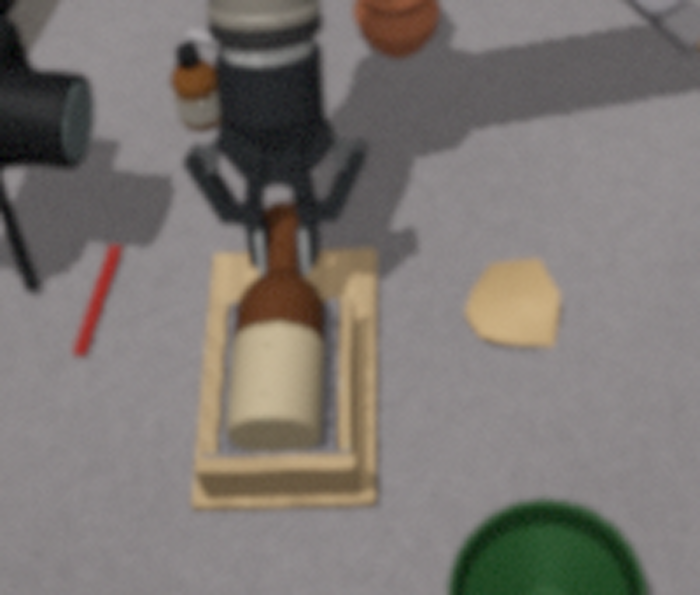

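The flask lies over the trough, centred, with its foot at crop pixel (275,435) just short of the foot board. I'll lower it slowly.

drive_tool --increments '[{"claw":0.01,"dx":-0.001,"dy":0,"dz":0.002,"wx":0,"wy":0,"wz":0},{"claw":0.01,"dx":-0.001,"dy":0,"dz":0.002,"wx":0,"wy":0,"wz":0},{"claw":0.01,"dx":-0.001,"dy":0,"dz":0.0015,"wx":0,"wy":0,"wz":0},{"claw":0.01,"dx":-0.0005,"dy":0,"dz":0.001,"wx":0,"wy":0,"wz":0},{"claw":0.01,"dx":-0.0005,"dy":0,"dz":0.001,"wx":0,"wy":0,"wz":0},{"claw":0.01,"dx":0,"dy":0,"dz":0,"wx":0,"wy":0,"wz":0}]'

```text
t: 13.95
eef_pos: [0.629, 0.1191, 0.0732]
tool_rot: [-0.206, 0.586, 0.768, 0.157]
contact_force: [-0.2, -0.2, -2.8]
gripper_width: 0.282
grasp_force: 88.6
```

drive_tool --increments '[{"claw":0.01,"dx":-0.0005,"dy":0,"dz":0.001,"wx":0,"wy":0,"wz":0},{"claw":0.01,"dx":0,"dy":0,"dz":0,"wx":0,"wy":0,"wz":0}]'

```text
t: 14.2
eef_pos: [0.6292, 0.1192, 0.0723]
tool_rot: [-0.206, 0.586, 0.768, 0.157]
contact_force: [1.7, -0.8, -2.1]
gripper_width: 0.282
grasp_force: 88.8
```

drive_tool --increments '[{"claw":0.01,"dx":-0.0005,"dy":0,"dz":0.001,"wx":0,"wy":0,"wz":0},{"claw":0.01,"dx":0,"dy":0,"dz":0,"wx":0,"wy":0,"wz":0}]'

```text
t: 14.45
eef_pos: [0.6295, 0.1193, 0.0714]
tool_rot: [-0.206, 0.586, 0.768, 0.157]
contact_force: [0.4, -0.6, 0.7]
gripper_width: 0.283
grasp_force: 89.2
```

```bash
python3 n2.py .0 .003; python3 fit.py
```

```text
14.45 q [ 0.236  0.765 -0.417  1.685 -0.306  0.859  0.393] F [ 0.4 -0.6  0.7] 89.24804449081421 0.28349766065994403
grip pt rel seat (m,y,z) mm [64.5  1.   3.3] up in tool [ 0.5   -0.    -0.866] m in tool [-0.866  0.004 -0.5  ]
at [0.6295 0.1193 0.0714] shift mm [ 5.9 -1.   3.7] turn [ 0.12 -0.   -0.22]
ax [-0.131  0.482  0.866]
side 1150
 foot end a: [-0.1664 -0.1655]
 mouth a: [0.0308 0.032  0.0327]
top 929
 foot end a: [-0.1658 -0.164 ]
 mouth a: [0.0288 0.029  0.0291]
offset body centre: side 0.9 up -3.9 mm axis [ 0.26  -0.965  0.005] az -74.9 elev 0.27
```

drive_tool --increments '[{"claw":0.01,"dx":0.0009,"dy":0,"dz":0.0005,"wx":0,"wy":0,"wz":0},{"claw":0.01,"dx":0.0009,"dy":0,"dz":0.0005,"wx":0,"wy":0,"wz":0},{"claw":0.01,"dx":0.0009,"dy":0,"dz":0.0005,"wx":0,"wy":0,"wz":0},{"claw":0.01,"dx":0.0009,"dy":0,"dz":0.0005,"wx":0,"wy":0,"wz":0},{"claw":0.01,"dx":0,"dy":0,"dz":0,"wx":0,"wy":0,"wz":0}]'

```text
t: 15.18
eef_pos: [0.6288, 0.1219, 0.0711]
tool_rot: [-0.205, 0.587, 0.768, 0.157]
contact_force: [3.9, -3.8, 3.4]
gripper_width: 0.278
grasp_force: 89.4
```

drive_tool --increments '[{"claw":0.01,"dx":0.0009,"dy":0,"dz":0.0005,"wx":0,"wy":0,"wz":0},{"claw":0.01,"dx":0,"dy":0,"dz":0,"wx":0,"wy":0,"wz":0}]'

```text
t: 15.42
eef_pos: [0.6285, 0.1229, 0.0711]
tool_rot: [-0.205, 0.587, 0.768, 0.157]
contact_force: [3.3, -3.9, 2.9]
gripper_width: 0.282
grasp_force: 89.4
```

drive_tool --increments '[{"claw":0.01,"dx":0.0009,"dy":0,"dz":0.0005,"wx":0,"wy":0,"wz":0},{"claw":0.01,"dx":0,"dy":0,"dz":0,"wx":0,"wy":0,"wz":0}]'

```text
t: 15.68
eef_pos: [0.6282, 0.1239, 0.0711]
tool_rot: [-0.205, 0.587, 0.768, 0.157]
contact_force: [3.3, -4.6, 3.0]
gripper_width: 0.287
grasp_force: 89.4
```

drive_tool --increments '[{"claw":0.01,"dx":0.0009,"dy":0,"dz":0.0005,"wx":0,"wy":0,"wz":0},{"claw":0.01,"dx":0,"dy":0,"dz":0,"wx":0,"wy":0,"wz":0}]'

```text
t: 15.92
eef_pos: [0.6282, 0.124, 0.0711]
tool_rot: [-0.204, 0.587, 0.767, 0.157]
contact_force: [3.0, -6.1, 3.8]
gripper_width: 0.284
grasp_force: 89.7
```

drive_tool --increments '[{"claw":0.01,"dx":0.0009,"dy":0,"dz":0.0005,"wx":0,"wy":0,"wz":0},{"claw":0.01,"dx":0,"dy":0,"dz":0,"wx":0,"wy":0,"wz":0}]'

```text
t: 16.18
eef_pos: [0.6282, 0.124, 0.0711]
tool_rot: [-0.204, 0.587, 0.767, 0.156]
contact_force: [3.3, -9.0, 4.6]
gripper_width: 0.284
grasp_force: 89.8
```

```bash
python3 n2.py .0 .003; python3 fit.py
```

```text
16.175 q [ 0.228  0.762 -0.417  1.69  -0.306  0.85   0.385] F [ 3.3 -9.   4.6] 89.84290838241577 0.2837283557212067
grip pt rel seat (m,y,z) mm [59.5  1.1  2.9] up in tool [ 0.497  0.    -0.868] m in tool [-0.868  0.007 -0.497]
at [0.6282 0.124  0.0711] shift mm [ 1.8 -1.1  0.9] turn [ 0.21  0.22 -0.31]
ax [-0.132  0.486  0.864]
side 1153
 foot end a: [-0.1616 -0.1608]
 mouth a: [0.0306 0.0317 0.0338]
top 921
 foot end a: [-0.1611 -0.1593]
 mouth a: [0.0299 0.0301 0.0301]
offset body centre: side 0.8 up -3.7 mm axis [ 0.255 -0.967  0.007] az -75.22 elev 0.38
```

drive_tool --increments '[{"claw":0.027,"dx":0,"dy":0,"dz":0,"wx":0,"wy":0,"wz":0},{"claw":0.03,"dx":0,"dy":0,"dz":0,"wx":0,"wy":0,"wz":0},{"claw":0.04,"dx":0,"dy":0,"dz":0,"wx":0,"wy":0,"wz":0},{"claw":0.06,"dx":0,"dy":0,"dz":0,"wx":0,"wy":0,"wz":0},{"claw":0.085,"dx":0,"dy":0,"dz":0,"wx":0,"wy":0,"wz":0},{"claw":0.085,"dx":0,"dy":0,"dz":0,"wx":0,"wy":0,"wz":0},{"claw":0.085,"dx":0,"dy":0,"dz":0,"wx":0,"wy":0,"wz":0}]' --newtons 20

```text
t: 17.15
eef_pos: [0.6267, 0.1271, 0.0711]
tool_rot: [-0.206, 0.586, 0.768, 0.157]
contact_force: [0.3, 0.6, -0.6]
gripper_width: 0.995
grasp_force: 0.0
```

drive_tool --increments '[{"claw":0.085,"dx":0,"dy":0,"dz":-0.01,"wx":0,"wy":0,"wz":0},{"claw":0.085,"dx":0,"dy":0,"dz":-0.02,"wx":0,"wy":0,"wz":0},{"claw":0.085,"dx":0,"dy":0,"dz":-0.03,"wx":0,"wy":0,"wz":0},{"claw":0.085,"dx":0,"dy":0,"dz":-0.04,"wx":0,"wy":0,"wz":0},{"claw":0.085,"dx":0,"dy":0,"dz":-0.05,"wx":0,"wy":0,"wz":0},{"claw":0.085,"dx":0,"dy":0,"dz":-0.05,"wx":0,"wy":0,"wz":0},{"claw":0.085,"dx":0,"dy":0,"dz":0,"wx":0,"wy":10,"wz":0},{"claw":0.085,"dx":0,"dy":0,"dz":0,"wx":0,"wy":-10,"wz":0}]'

```text
t: 18.15
eef_pos: [0.6531, 0.0195, 0.2374]
tool_rot: [-0.208, 0.593, 0.762, 0.154]
contact_force: [-0.2, -0.8, -1.5]
gripper_width: 1.001
grasp_force: 0.0
```

```bash
cat > v.py <<'E'
from h import *
import fit
s=get_obs(); print(s["t"],s["eef_pos"].round(3),s["contact_force"].round(1),R_of(s["tool_rot"]).round(2))
m=np.array([np.cos(np.radians(-74.5)),np.sin(np.radians(-74.5)),0])
fit.fit(np.array([.6105,.184,.063])+.0575*m,m)
# tray: handle top & ball by colour
for n in("top","side"):
    p,d=read_camera(n); np.savez(n,p=p,d=d); P=cloud(n,d); hsv=cv2.cvtColor(p,cv2.COLOR_RGB2HSV)
    k=(abs(P[...,0]-.51)<.1)&(abs(P[...,1]+.315)<.055)&(hsv[...,1]>110)&((hsv[...,0]<20)|(hsv[...,0]>170))
    nn,l,st,c=cv2.connectedComponentsWithStats(k.astype(np.uint8))
    for i in range(1,nn):
        if st[i,4]>15:
            q=P[l==i]; z=np.median(q[:,2]); ys,xs=np.nonzero(l==i)
            w=onplane(n,np.c_[xs,ys],.040 if st[i,4]>90 or 1 else 0)
            print(n,st[i],c[i].round(1),"med",np.median(q,0).round(4),"zmax",q[:,2].max().round(3),"on z=.04 rect",cv2.minAreaRect(w[:,:2].astype(np.float32)),"ctr on z=.019",onplane(n,[c[i]],.019).round(4))
p,d=read_camera("top"); c=p[110:260,110:380]
cv2.imwrite("pics/t4.png",cv2.resize(c[:,:,::-1],None,fx=2.9,fy=2.9,interpolation=cv2.INTER_CUBIC))
E
python3 v.py
```

```text
18.15 [0.653 0.019 0.237] [-0.2 -0.8 -1.5] [[-0.21  0.97 -0.13]
 [ 0.84  0.25  0.48]
 [ 0.5  -0.01 -0.87]]
side 1169
 foot end a: [-0.1594 -0.1589]
 mouth a: [0.0329 0.0349 0.0353]
top 936
 foot end a: [-0.1592 -0.1581]
 mouth a: [0.034  0.0344 0.0345]
offset body centre: side 0.2 up -0.8 mm axis [ 0.258 -0.966  0.009] az -75.02 elev 0.54
top [341 191   7   8  43] [344.1 194.3] med [ 0.5393 -0.3212  0.03  ] zmax 0.039 on z=.04 rect ((0.5364769697189331, -0.3192409873008728), (0.0202496200799942, 0.017049917951226234), 0.05883876979351044) ctr on z=.019 [[ 0.541  -0.3233  0.019 ]]
top [340 212   6  23  88] [342.4 222.3] med [ 0.4577 -0.3119  0.0381] zmax 0.044 on z=.04 rect ((0.45525243878364563, -0.31187331676483154), (0.011376897804439068, 0.06261762231588364), 84.85560607910156) ctr on z=.019 [[ 0.4597 -0.3157  0.019 ]]
side [276 153   6   7  30] [278.4 155.8] med [ 0.5393 -0.3124  0.0282] zmax 0.037 on z=.04 rect ((0.536702036857605, -0.3000732660293579), (0.016557294875383377, 0.02864379622042179), 12.109160423278809) ctr on z=.019 [[ 0.5412 -0.3223  0.019 ]]
side [295 156  17   6  53] [302.7 158.6] med [ 0.4569 -0.3086  0.0378] zmax 0.044 on z=.04 rect ((0.4566890597343445, -0.30586951971054077), (0.014704105444252491, 0.054853521287441254), 82.8976821899414) ctr on z=.019 [[ 0.4589 -0.3274  0.019 ]]
```

View pics/t4.png

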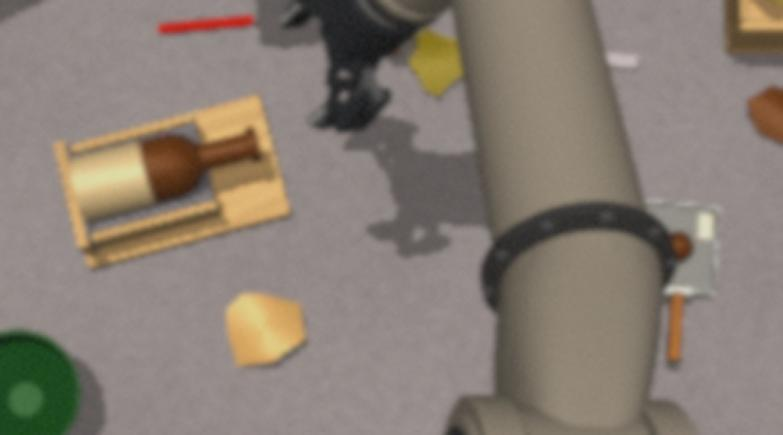

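Top view: the flask lies in the cradle with its foot at crop (85,195) against the foot board and its mouth at (255,143). The tray is undisturbed, with the ball at (680,245) and the handle at (675,330).

drive_tool --increments '[{"claw":0.085,"dx":0,"dy":0,"dz":-0.04,"wx":0,"wy":0,"wz":0},{"claw":0.085,"dx":0,"dy":0,"dz":0,"wx":0,"wy":-10,"wz":0},{"claw":0.085,"dx":0,"dy":0,"dz":0,"wx":0,"wy":-10,"wz":0},{"claw":0.085,"dx":0,"dy":0,"dz":0,"wx":0,"wy":-10,"wz":0},{"claw":0.085,"dx":0,"dy":0,"dz":0,"wx":0,"wy":0,"wz":-10},{"claw":0.085,"dx":0,"dy":0,"dz":0,"wx":0,"wy":0,"wz":-10},{"claw":0.085,"dx":0,"dy":0,"dz":0,"wx":0,"wy":0,"wz":-10},{"claw":0.085,"dx":0,"dy":0,"dz":0,"wx":0,"wy":0,"wz":-10},{"claw":0.085,"dx":0,"dy":0,"dz":0,"wx":0,"wy":0,"wz":-10},{"claw":0.085,"dx":0,"dy":0,"dz":0,"wx":0,"wy":0,"wz":-10},{"claw":0.085,"dx":0,"dy":0,"dz":0,"wx":0,"wy":0,"wz":-8.5},{"claw":0.085,"dx":0,"dy":0,"dz":0,"wx":0,"wy":0,"wz":0}]'

```text
t: 19.9
eef_pos: [0.6583, 0.0106, 0.2789]
tool_rot: [-0.001, 0.055, 0.998, 0.0]
contact_force: [0.0, -0.2, -0.6]
gripper_width: 0.996
grasp_force: 0.0
```

```bash
cat > n3.py <<'E'
from h import *
import sys
a=[float(x) for x in sys.argv[1:]]
s=get_obs(); print(s["t"],"q",s["q"].round(3),"F",s["contact_force"].round(1),s["gripper_width"],s["grasp_force"])
rel(a[:3],Rtool(a[3],0))
E
python3 n3.py .456 -.3125 .15 -6
```

```text
19.9 q [ 0.234  0.478 -0.488  1.544  0.235  1.181  1.162] F [ 0.  -0.2 -0.6] 0.9955371568515394 0.0
at [0.6583 0.0106 0.2789] shift mm [ 165.  -343.5  129.3] turn [-0.   -0.13 -0.36]
```

drive_tool --increments '[{"claw":0.085,"dx":0.0165,"dy":-0.0343,"dz":0.008,"wx":0,"wy":0,"wz":0},{"claw":0.085,"dx":0.0165,"dy":-0.0343,"dz":0.008,"wx":0,"wy":0,"wz":0},{"claw":0.085,"dx":0.0165,"dy":-0.0343,"dz":0.008,"wx":0,"wy":0,"wz":0},{"claw":0.085,"dx":0.0165,"dy":-0.0343,"dz":0.008,"wx":0,"wy":0,"wz":0},{"claw":0.085,"dx":0.0165,"dy":-0.0343,"dz":0.008,"wx":0,"wy":0,"wz":0},{"claw":0.085,"dx":0.0165,"dy":-0.0343,"dz":0.008,"wx":0,"wy":0,"wz":0},{"claw":0.085,"dx":0.0165,"dy":-0.0343,"dz":0.008,"wx":0,"wy":0,"wz":0},{"claw":0.085,"dx":0.0165,"dy":-0.0343,"dz":0.008,"wx":0,"wy":0,"wz":0},{"claw":0.085,"dx":0.0165,"dy":-0.0343,"dz":0.008,"wx":0,"wy":0,"wz":0},{"claw":0.085,"dx":0.0165,"dy":-0.0343,"dz":0.008,"wx":0,"wy":0,"wz":0},{"claw":0.05,"dx":0,"dy":0,"dz":0,"wx":0,"wy":0,"wz":0},{"claw":0.05,"dx":0,"dy":0,"dz":0,"wx":0,"wy":0,"wz":0}]'

```text
t: 21.4
eef_pos: [0.4576, -0.3113, 0.1995]
tool_rot: [-0.0, 0.055, 0.998, 0.0]
contact_force: [0.6, 0.5, -0.3]
gripper_width: 0.602
grasp_force: 0.0
```

```bash
python3 n3.py .456 -.3125 .038 -6; python3 - <<'E'
from h import *
p,d=read_camera("side"); c=p[80:240,200:400]
cv2.imwrite("pics/s5.png",cv2.resize(c[:,:,::-1],None,fx=3.7,fy=3.7,interpolation=cv2.INTER_CUBIC))
E
```

```text
21.4 q [ 0.805  0.372 -0.397  1.883  0.177  0.922  1.784] F [ 0.6  0.5 -0.3] 0.6017787555302975 0.0
at [ 0.4576 -0.3113  0.1995] shift mm [  1.3  -1.4 161.5] turn [ 0.01 -0.04 -0.34]
```

View pics/s5.png

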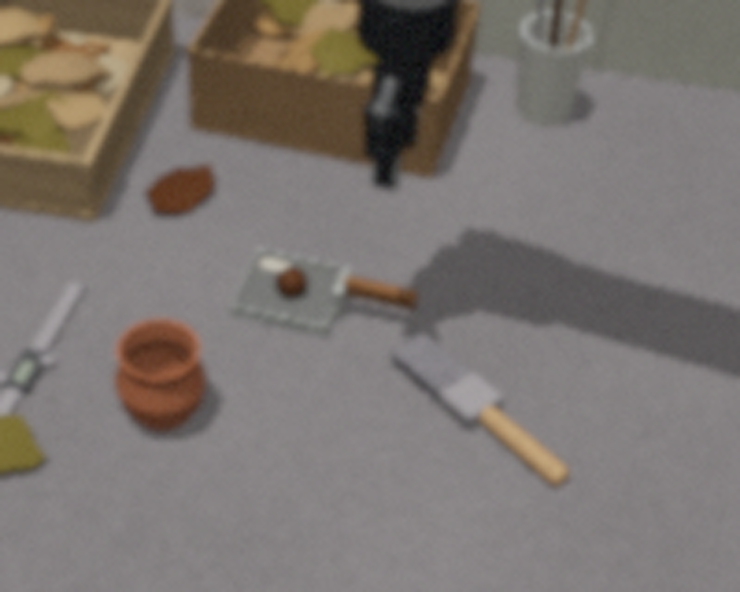

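The side view shows the gripper above the handle (bar from crop (345,285) to (412,298)). The brush tip at (400,352) is close to where the fingers will land, so I'm measuring it.

```bash
python3 - <<'E'
from h import *
px=lambda x,y:[200+x/3.7-.4,80+y/3.7-.4]
print("brush tip corners",onplane("side",[px(393,350),px(425,338)],.005).round(3))
print("top brush tip",onplane("top",[[483/1.5,347/1.5],[497/1.5,355/1.5]],.005).round(3))
# handle top-face edges: near-side upper edge etc.
print("handle axis ends on .035",onplane("side",[px(345,284),px(412,297)],.035).round(4))
print("top bar ends",onplane("top",[[516/1.5,318/1.5],[514.5/1.5,351/1.5]],.038).round(4))
E
```

```text
brush tip corners [[ 0.438 -0.272  0.005]
 [ 0.413 -0.293  0.005]]
top brush tip [[ 0.436 -0.259  0.005]
 [ 0.42  -0.285  0.005]]
handle axis ends on .035 [[ 0.4909 -0.314   0.035 ]
 [ 0.4297 -0.311   0.035 ]]
top bar ends [[ 0.4865 -0.3176  0.038 ]
 [ 0.4243 -0.3126  0.038 ]]
```

drive_tool --increments '[{"claw":0.04,"dx":-0.0026,"dy":-0.0014,"dz":0.03,"wx":0,"wy":0,"wz":-1.3},{"claw":0.04,"dx":0,"dy":0,"dz":0.03,"wx":0,"wy":0,"wz":0},{"claw":0.04,"dx":0,"dy":0,"dz":0.03,"wx":0,"wy":0,"wz":0},{"claw":0.04,"dx":0,"dy":0,"dz":0.02,"wx":0,"wy":0,"wz":0},{"claw":0.04,"dx":0,"dy":0,"dz":0.02,"wx":0,"wy":0,"wz":0},{"claw":0.04,"dx":0,"dy":0,"dz":0.01,"wx":0,"wy":0,"wz":0},{"claw":0.04,"dx":0,"dy":0,"dz":0.01,"wx":0,"wy":0,"wz":0},{"claw":0.04,"dx":0,"dy":0,"dz":0.008,"wx":0,"wy":0,"wz":0},{"claw":0.04,"dx":0,"dy":0,"dz":0,"wx":0,"wy":0,"wz":0},{"claw":0.04,"dx":0,"dy":0,"dz":0,"wx":0,"wy":0,"wz":0}]'

```text
t: 22.7
eef_pos: [0.4598, -0.3136, 0.0416]
tool_rot: [-0.0, 0.043, 0.999, -0.0]
contact_force: [-0.6, 1.1, 0.8]
gripper_width: 0.474
grasp_force: 0.0
```

```bash
python3 n3.py .460 -.313 .038 -5;  python3 - <<'E'
from h import *
p,d=read_camera("side"); c=p[110:200,240:360]
cv2.imwrite("pics/s6.png",cv2.resize(c[:,:,::-1],None,fx=6,fy=6,interpolation=cv2.INTER_CUBIC))
E
```

```text
22.7 q [ 0.737  0.6   -0.322  1.971  0.315  0.619  1.694] F [-0.6  1.1  0.8] 0.4737188621919757 0.0
at [ 0.4598 -0.3136  0.0416] shift mm [-0.2  0.6  3.6] turn [-0.04 -0.03  0.06]
```

View pics/s6.png

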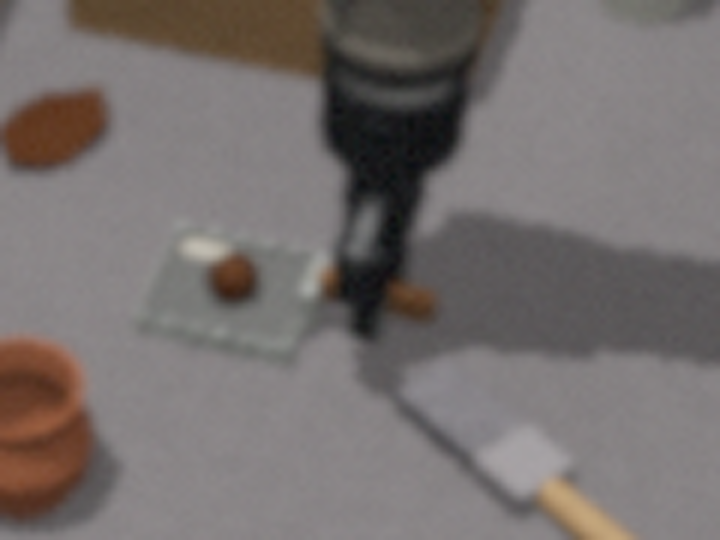

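The fingers straddle the bar at (370,295) and clear the brush tip at (400,385). I'll go down 3 mm and close.

drive_tool --increments '[{"claw":0.04,"dx":0,"dy":0.0005,"dz":0.003,"wx":0,"wy":0,"wz":0},{"claw":0.03,"dx":0,"dy":0,"dz":0,"wx":0,"wy":0,"wz":0},{"claw":0.024,"dx":0,"dy":0,"dz":0,"wx":0,"wy":0,"wz":0},{"claw":0.02,"dx":0,"dy":0,"dz":0,"wx":0,"wy":0,"wz":0},{"claw":0.017,"dx":0,"dy":0,"dz":0,"wx":0,"wy":0,"wz":0},{"claw":0.014,"dx":0,"dy":0,"dz":0,"wx":0,"wy":0,"wz":0},{"claw":0.012,"dx":0,"dy":0,"dz":0,"wx":0,"wy":0,"wz":0},{"claw":0.01,"dx":0,"dy":0,"dz":0,"wx":0,"wy":0,"wz":0},{"claw":0.005,"dx":0,"dy":0,"dz":0,"wx":0,"wy":0,"wz":0},{"claw":0.0,"dx":0,"dy":0,"dz":0,"wx":0,"wy":0,"wz":0},{"claw":0.0,"dx":0,"dy":0,"dz":0,"wx":0,"wy":0,"wz":0}]' --newtons 40

```text
t: 24.12
eef_pos: [0.4596, -0.313, 0.0384]
tool_rot: [-0.001, 0.043, 0.999, -0.0]
contact_force: [-1.0, -0.2, 2.4]
gripper_width: 0.134
grasp_force: 39.8
```

drive_tool --increments '[{"claw":0.0,"dx":0,"dy":0,"dz":0,"wx":0,"wy":0,"wz":0},{"claw":0.0,"dx":0,"dy":0,"dz":0,"wx":0,"wy":0,"wz":0}]' --newtons 100

```text
t: 24.38
eef_pos: [0.4595, -0.313, 0.0384]
tool_rot: [-0.001, 0.043, 0.999, -0.0]
contact_force: [-2.6, 0.8, 5.3]
gripper_width: 0.12
grasp_force: 98.4
```

drive_tool --increments '[{"claw":0.0,"dx":0,"dy":0,"dz":-0.002,"wx":0,"wy":0,"wz":0},{"claw":0.0,"dx":0,"dy":0,"dz":-0.005,"wx":0,"wy":0,"wz":0},{"claw":0.0,"dx":0,"dy":0,"dz":-0.008,"wx":0,"wy":0,"wz":0},{"claw":0.0,"dx":0,"dy":0,"dz":-0.01,"wx":0,"wy":0,"wz":0},{"claw":0.0,"dx":0,"dy":0,"dz":-0.01,"wx":0,"wy":0,"wz":0},{"claw":0.0,"dx":0,"dy":0,"dz":-0.01,"wx":0,"wy":0,"wz":0},{"claw":0.0,"dx":0,"dy":0,"dz":-0.01,"wx":0,"wy":0,"wz":0},{"claw":0.0,"dx":0,"dy":0,"dz":-0.01,"wx":0,"wy":0,"wz":0},{"claw":0.0,"dx":0,"dy":0,"dz":-0.007,"wx":0,"wy":0,"wz":0},{"claw":0.0,"dx":0,"dy":0,"dz":-0.003,"wx":0,"wy":0,"wz":0},{"claw":0.0,"dx":0,"dy":0,"dz":0,"wx":0,"wy":0,"wz":0}]'

```text
t: 25.75
eef_pos: [0.4596, -0.3129, 0.1133]
tool_rot: [-0.001, 0.043, 0.999, -0.0]
contact_force: [-0.4, -0.4, -1.6]
gripper_width: 0.118
grasp_force: 97.7
```

```bash
cat > tr.py <<'E'
from h import *
s=get_obs(); R0=R_of(s["tool_rot"]); print(s["t"],s["eef_pos"].round(4),s["gripper_width"],s["grasp_force"],"F",s["contact_force"].round(1))
gp=s["eef_pos"]+.006*R0[:,2]; H=-R0[:,0].copy(); H[2]=0; H/=np.linalg.norm(H); Y=np.cross([0,0,1],H)
c0=gp+H*.083-[0,0,.031]     # expected tray underside centre
print("tool tilt",R0[:,2].round(4),"az",np.degrees(np.arctan2(H[1],H[0])).round(2),"exp tray ctr",c0.round(4))
B=[]
for n in("top","side"):
    p,d=read_camera(n); P=cloud(n,d); v=P-c0; u=v@H; w=v@Y; hsv=cv2.cvtColor(p,cv2.COLOR_RGB2HSV)
    k=(abs(u)<.042)&(abs(w)<.037)&(np.hypot(u,w)>.023)&(abs(v[...,2]-.012)<.015)&(d>0)
    q=np.c_[u[k],w[k],np.ones(k.sum())]; z=v[...,2][k]
    for _ in range(4):
        f=np.linalg.lstsq(q,z,rcond=None)[0]; g=abs(z-q@f)<.004; q,z=q[g],z[g]
    print(n,"insert n",len(z),"pitch(along H) deg %.2f roll(Y) %.2f height above exp underside %.1f mm"%(*np.degrees(np.arctan(f[:2])),f[2]*1e3))
    b=(hsv[...,1]>110)&((hsv[...,0]<20)|(hsv[...,0]>170))&(np.hypot(u,w)<.035)&(abs(v[...,2]-.02)<.03)
    nn,l,st,c=cv2.connectedComponentsWithStats(b.astype(np.uint8))
    if nn>1:
        i=1+st[1:,4].argmax(); o,dr=ray(n,[c[i]]); B.append((o,dr[0]/np.linalg.norm(dr[0]))); qb=P[l==i]; x=qb[np.argsort(qb[:,2])[-8:]]
        print(n,"ball px",c[i].round(1),st[i,4],"top z",qb[:,2].max().round(4),"med",np.median(qb,0).round(4))
if len(B)==2:
    A=sum(np.eye(3)-np.outer(e,e) for o,e in B); bb=sum((np.eye(3)-np.outer(e,e))@o for o,e in B)
    X=np.linalg.solve(A,bb); print("ball tri",X.round(4),"rel gp H,Y,z mm",(np.array([H,Y,[0,0,1]])@(X-gp)*1e3).round(1),"ray gap",[round(np.linalg.norm((np.eye(3)-np.outer(e,e))@(X-o))*1e3,1) for o,e in B])
    np.save("ball.npy",X)
    az=np.radians(-75); m=np.array([np.cos(az),np.sin(az),0]); T=np.array([.634,.096,.063])+.07*m
    print("target ball",T.round(4),"to go world mm",((T-X)*1e3).round(1),"tool",(R0.T@(T-X)*1e3).round(1))
E
python3 tr.py
```

```text
25.75 [ 0.4596 -0.3129  0.1133] 0.11813237881252579 97.7404510974884 F [-0.4 -0.4 -1.6]
tool tilt [-1.1e-03 -4.0e-04 -1.0e+00] az -4.92 exp tray ctr [ 0.5423 -0.32    0.0763]
top insert n 284 pitch(along H) deg -0.20 roll(Y) -0.47 height above exp underside 5.1 mm
top ball px [347.4 189.4] 47 top z 0.111 med [ 0.5389 -0.3166  0.1046]
side insert n 216 pitch(along H) deg -0.34 roll(Y) 0.07 height above exp underside 7.0 mm
side ball px [278.7 139.2] 34 top z 0.1096 med [ 0.5393 -0.312   0.1027]
ball tri [ 0.5403 -0.3179  0.0972] rel gp H,Y,z mm [ 80.8   1.9 -10.1] ray gap [np.float64(0.6), np.float64(0.6)]
target ball [0.6521 0.0284 0.063 ] to go world mm [111.8 346.3 -34.2] tool [-81.8 354.7  33.9]
```

drive_tool --increments '[{"claw":0,"dx":0,"dy":0,"dz":-0.005,"wx":0,"wy":0,"wz":0},{"claw":0,"dx":0,"dy":0,"dz":-0.01,"wx":0,"wy":0,"wz":0},{"claw":0,"dx":0,"dy":0,"dz":-0.013,"wx":0,"wy":0,"wz":0},{"claw":0,"dx":0,"dy":0,"dz":-0.013,"wx":0,"wy":0,"wz":0},{"claw":0,"dx":0,"dy":0,"dz":-0.013,"wx":0,"wy":0,"wz":0},{"claw":0,"dx":0,"dy":0,"dz":-0.01,"wx":0,"wy":0,"wz":0},{"claw":0,"dx":0,"dy":0,"dz":-0.005,"wx":0,"wy":0,"wz":0},{"claw":0,"dx":0,"dy":0,"dz":0,"wx":0,"wy":0,"wz":0}]'

```text
t: 26.85
eef_pos: [0.4598, -0.313, 0.1825]
tool_rot: [-0.0, 0.043, 0.999, -0.0]
contact_force: [0.2, 0.4, -1.5]
gripper_width: 0.119
grasp_force: 97.7
```

drive_tool --increments '[{"claw":0,"dx":-0.001,"dy":0.005,"dz":0,"wx":0,"wy":0,"wz":0},{"claw":0,"dx":-0.002,"dy":0.01,"dz":0,"wx":0,"wy":0,"wz":0},{"claw":0,"dx":-0.0035,"dy":0.015,"dz":0,"wx":0,"wy":0,"wz":0},{"claw":0,"dx":-0.0045,"dy":0.0195,"dz":0,"wx":0,"wy":0,"wz":0},{"claw":0,"dx":-0.0045,"dy":0.0195,"dz":0,"wx":0,"wy":0,"wz":0},{"claw":0,"dx":-0.0045,"dy":0.0195,"dz":0,"wx":0,"wy":0,"wz":0},{"claw":0,"dx":-0.0045,"dy":0.0195,"dz":0,"wx":0,"wy":0,"wz":0},{"claw":0,"dx":-0.0045,"dy":0.0195,"dz":0,"wx":0,"wy":0,"wz":0},{"claw":0,"dx":-0.0045,"dy":0.0195,"dz":0,"wx":0,"wy":0,"wz":0},{"claw":0,"dx":-0.0045,"dy":0.0195,"dz":0,"wx":0,"wy":0,"wz":0},{"claw":0,"dx":-0.0045,"dy":0.0195,"dz":0,"wx":0,"wy":0,"wz":0},{"claw":0,"dx":-0.0045,"dy":0.0195,"dz":0,"wx":0,"wy":0,"wz":0},{"claw":0,"dx":-0.0045,"dy":0.0195,"dz":0,"wx":0,"wy":0,"wz":0},{"claw":0,"dx":-0.0045,"dy":0.0195,"dz":0,"wx":0,"wy":0,"wz":0},{"claw":0,"dx":-0.0045,"dy":0.0195,"dz":0,"wx":0,"wy":0,"wz":0},{"claw":0,"dx":-0.0045,"dy":0.0195,"dz":0,"wx":0,"wy":0,"wz":0},{"claw":0,"dx":-0.0045,"dy":0.0195,"dz":0,"wx":0,"wy":0,"wz":0},{"claw":0,"dx":-0.0035,"dy":0.015,"dz":0,"wx":0,"wy":0,"wz":0},{"claw":0,"dx":-0.002,"dy":0.01,"dz":0,"wx":0,"wy":0,"wz":0},{"claw":0,"dx":-0.001,"dy":0.005,"dz":0,"wx":0,"wy":0,"wz":0}]'

```text
t: 29.35
eef_pos: [0.564, 0.013, 0.182]
tool_rot: [-0.001, 0.043, 0.999, -0.0]
contact_force: [-0.4, -0.6, -2.1]
gripper_width: 0.119
grasp_force: 97.7
```

drive_tool --increments '[{"claw":0,"dx":0,"dy":0,"dz":0,"wx":0,"wy":0,"wz":0},{"claw":0,"dx":0,"dy":0,"dz":0,"wx":0,"wy":0,"wz":0}]'

```text
t: 29.6
eef_pos: [0.5639, 0.0116, 0.1819]
tool_rot: [-0.001, 0.043, 0.999, -0.0]
contact_force: [0.1, 1.2, -2.0]
gripper_width: 0.118
grasp_force: 97.7
```

```bash
python3 tr.py; python3 v.py | sed -n 1,9p
```

```text
29.6 [0.5639 0.0116 0.1819] 0.11803970148157002 97.67364978790283 F [ 0.1  1.2 -2. ]
tool tilt [-1.4e-03 -8.0e-04 -1.0e+00] az -4.98 exp tray ctr [0.6466 0.0043 0.1449]
top insert n 7 pitch(along H) deg -11.84 roll(Y) 23.09 height above exp underside 27.2 mm
side insert n 414 pitch(along H) deg 0.11 roll(Y) -0.23 height above exp underside 6.9 mm
side ball px [213.4 194.8] 62 top z 0.1788 med [0.6443 0.0138 0.1719]
29.7 [0.564 0.012 0.182] [-0.4 -0.  -1.3] [[-1.    0.09 -0.  ]
 [ 0.09  1.   -0.  ]
 [ 0.   -0.   -1.  ]]
side 1177
 foot end a: [-0.1596 -0.1591]
 mouth a: [0.0329 0.0342 0.0347]
top 945
 foot end a: [-0.1599 -0.1584]
 mouth a: [0.0307 0.0322 0.033 ]
```

```bash
cat > b.py <<'E'
from h import *
s=get_obs(); R0=R_of(s["tool_rot"]); gp=s["eef_pos"]+.006*R0[:,2]
p,d=read_camera("side"); P=cloud("side",d); hsv=cv2.cvtColor(p,cv2.COLOR_RGB2HSV)
H=-R0[:,0]; c0=gp+H*.083
b=(hsv[...,1]>110)&((hsv[...,0]<20)|(hsv[...,0]>170))&(np.hypot(*(P-c0)[...,:2].transpose(2,0,1))<.03)&(abs(P[...,2]-gp[2])<.03)
nn,l,st,c=cv2.connectedComponentsWithStats(b.astype(np.uint8)); i=1+st[1:,4].argmax()
q=P[l==i]
from scipy.optimize import least_squares
x=least_squares(lambda x:np.linalg.norm(q-x,axis=1)-.015,q.mean(0)-[0,-.01,.01],loss="soft_l1",f_scale=.002).x
X=onplane("side",[c[i]],gp[2]-.012)[0]
az=np.radians(-75); m=np.array([np.cos(az),np.sin(az),0]); M=np.array([.634,.096,.063]); T=M+.07*m
print(s["t"],"eef",s["eef_pos"].round(4),"ball ray",X.round(4),"sphere",x.round(4),st[i,4],"to go ray",((T-X)*1e3).round(1),"tool",(R0.T@(T-X)*1e3).round(1))
E
python3 b.py
```

```text
29.95 eef [0.564  0.0121 0.1821] ball ray [0.6474 0.0075 0.1641] sphere [0.6468 0.0063 0.1623] 62 to go ray [   4.8   20.9 -101.1] tool [ -3.   21.3 101.1]
```

drive_tool --increments '[{"claw":0,"dx":0,"dy":0,"dz":0.004,"wx":0,"wy":0,"wz":0},{"claw":0,"dx":0,"dy":0,"dz":0.008,"wx":0,"wy":0,"wz":0},{"claw":0,"dx":0,"dy":0,"dz":0.012,"wx":0,"wy":0,"wz":0},{"claw":0,"dx":0,"dy":0,"dz":0.012,"wx":0,"wy":0,"wz":0},{"claw":0,"dx":0,"dy":0,"dz":0.012,"wx":0,"wy":0,"wz":0},{"claw":0,"dx":0,"dy":0,"dz":0.012,"wx":0,"wy":0,"wz":0},{"claw":0,"dx":0,"dy":0,"dz":0.012,"wx":0,"wy":0,"wz":0},{"claw":0,"dx":0,"dy":0,"dz":0.012,"wx":0,"wy":0,"wz":0},{"claw":0,"dx":0,"dy":0,"dz":0.008,"wx":0,"wy":0,"wz":0},{"claw":0,"dx":0,"dy":0,"dz":0.004,"wx":0,"wy":0,"wz":0},{"claw":0,"dx":0,"dy":0,"dz":0.002,"wx":0,"wy":0,"wz":0},{"claw":0,"dx":-0.0005,"dy":0.002,"dz":0,"wx":0,"wy":0,"wz":0},{"claw":0,"dx":-0.0005,"dy":0.004,"dz":0,"wx":0,"wy":0,"wz":0},{"claw":0,"dx":-0.001,"dy":0.005,"dz":0,"wx":0,"wy":0,"wz":0},{"claw":0,"dx":-0.001,"dy":0.005,"dz":0,"wx":0,"wy":0,"wz":0},{"claw":0,"dx":0,"dy":0.003,"dz":0,"wx":0,"wy":0,"wz":0},{"claw":0,"dx":0,"dy":0.002,"dz":0,"wx":0,"wy":0,"wz":0},{"claw":0,"dx":0,"dy":0,"dz":0,"wx":0,"wy":0,"wz":0},{"claw":0,"dx":0,"dy":0,"dz":0,"wx":0,"wy":0,"wz":0},{"claw":0,"dx":0,"dy":0,"dz":0,"wx":0,"wy":0,"wz":0}]'

```text
t: 32.5
eef_pos: [0.5687, 0.0328, 0.084]
tool_rot: [-0.001, 0.043, 0.999, -0.0]
contact_force: [-0.4, -0.1, -2.1]
gripper_width: 0.117
grasp_force: 97.7
```

```bash
python3 b.py; python3 tr.py; python3 v.py | sed -n 5,9p; python3 - <<'E'
from h import *
p,d=read_camera("side"); P=cloud("side",d)
m=np.array([np.cos(np.radians(-75)),np.sin(np.radians(-75)),0]); v=P-np.array([.6105,.184,.063]); a=v@m
# lip points 170-180
Yv=np.cross([0,0,1],m); k=(a>.078)&(a<.096)&(abs(v@Yv)<.025)&(abs(v[...,2])<.03)
q=v[k]; print("lip",k.sum(),"y range",np.percentile(q@Yv,[2,98]).round(4),"top z",(np.percentile(q[:,2],97)+.063).round(4),"(expect .081)")
c=p[150:330,150:350]; cv2.imwrite("pics/s7.png",cv2.resize(c[:,:,::-1],None,fx=3.3,fy=3.3,interpolation=cv2.INTER_CUBIC))
E
```

```text
32.5 eef [0.5687 0.0328 0.084 ] ball ray [0.6519 0.0284 0.066 ] sphere [0.6517 0.0266 0.0644] 50 to go ray [ 0.3  0.  -3. ] tool [-0.3  0.   3. ]
32.55 [0.5687 0.0328 0.084 ] 0.11247059662840482 97.68012285232544 F [ 0.5 -0.1 -2. ]
tool tilt [-1.1e-03 -5.0e-04 -1.0e+00] az -4.94 exp tray ctr [0.6514 0.0256 0.047 ]
top insert n 20 pitch(along H) deg -5.73 roll(Y) -7.03 height above exp underside 5.3 mm
side insert n 411 pitch(along H) deg -0.04 roll(Y) -0.33 height above exp underside 6.7 mm
side ball px [213.3 223.3] 52 top z 0.0818 med [0.6485 0.0342 0.0748]
 foot end a: [-0.1597 -0.1591]
 mouth a: [0.035  0.0591 0.0598]
top 943
 foot end a: [-0.1594 -0.1579]
 mouth a: None
lip 75 y range [-0.0166  0.0172] top z 0.0815 (expect .081)
```

View pics/s7.png

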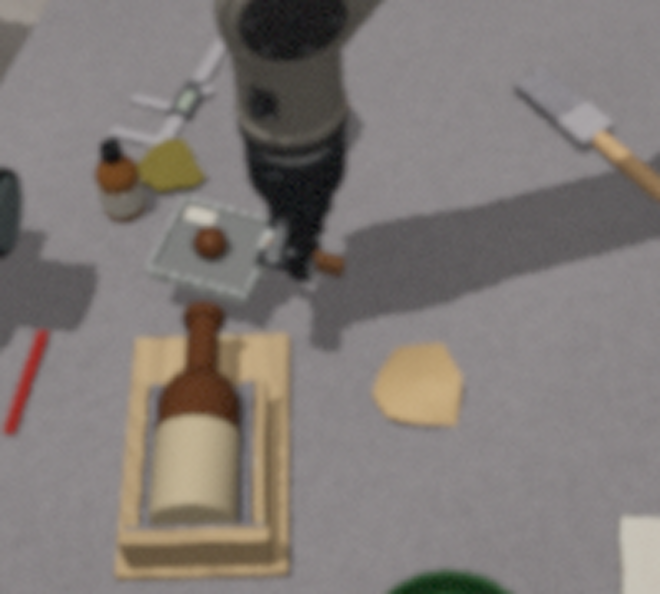

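The tray is level with the ball (210,241) in its pocket, in line with the flask's mouth (205,312). The flask is seated and the bystanders look undisturbed. A final 2 mm down, settle, then hand in.

drive_tool --increments '[{"claw":0,"dx":0,"dy":0,"dz":0.001,"wx":0,"wy":0,"wz":0},{"claw":0,"dx":0,"dy":0,"dz":0.001,"wx":0,"wy":0,"wz":0},{"claw":0,"dx":0,"dy":0,"dz":0,"wx":0,"wy":0,"wz":0},{"claw":0,"dx":0,"dy":0,"dz":0,"wx":0,"wy":0,"wz":0},{"claw":0,"dx":0,"dy":0,"dz":0,"wx":0,"wy":0,"wz":0},{"claw":0,"dx":0,"dy":0,"dz":0,"wx":0,"wy":0,"wz":0},{"claw":0,"dx":0,"dy":0,"dz":0,"wx":0,"wy":0,"wz":0},{"claw":0,"dx":0,"dy":0,"dz":0,"wx":0,"wy":0,"wz":0}]'

```text
t: 33.95
eef_pos: [0.5687, 0.033, 0.082]
tool_rot: [-0.001, 0.043, 0.999, -0.0]
contact_force: [0.2, -0.6, -1.3]
gripper_width: 0.12
grasp_force: 97.7
```

```bash
python3 b.py; python3 -c "
from station import *
print(hand_in())"
```

```text
33.95 eef [0.5687 0.033  0.082 ] ball ray [0.652  0.0282 0.064 ] sphere [0.652  0.0275 0.0622] 53 to go ray [ 0.1  0.2 -1. ] tool [-0.1  0.2  1. ]
the job is handed in; nothing more can be done
None
```

I handed the job in at about 34 s (no verdict came back): the flask lies in the cradle, foot against the foot board, and the arm is holding the tray level with the ball in its pocket, about 7 cm in front of the mouth and within 1–2 mm of its height.

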